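Prove the stay of a stock chest

ROBOT

A 7-joint arm with a two-finger parallel gripper is mounted at the origin on the work surface. World frame = base frame: x ahead of the robot, y to its left, z up, the work surface at z = 0. Lengths are in m, angles in rad, forces in N, time in s.
With the tool pointing down it reaches from about 0.425 to 0.925 m from the base axis. Payload 6.8 kg.
Tool frame: the origin (TCP) lies between the finger pads; the fingertips stand 22 mm ahead of it and the grasp point (between the pads) lies 3 mm ahead of it; z points along the fingers, y is the direction in which the jaws open and shut (so a half turn about z gives the same grasp; the last joint's range is limited). The gripper opens to 85 mm and grips with 20 to 120 N. Pads are 22 mm wide; open, the fingers measure 114 mm over their backs; the gripper's body (76 mm by 85 mm) begins 54 mm behind the grasp point. The pads swing forward as they close: fully open they stand 13 mm farther back than shut.
Start: joints at [1.155, 0.477, 0.022, 1.555, -0.011, 1.109, -0.083], TCP at [0.205, -0.643, 0.253] pointing down, gripper open.
Joint ranges: [-2.96, 2.96], [-0.34, 2.1], [-1.41, 1.46], [0.24, 2.44], [-1.37, 4.51], [0.17, 1.92], [-2.96, 2.96]. Speed limits (rad/s): [2.39, 2.39, 3.14, 3.14, 3.14, 3.14, 3.14].

INTERFACE

Orientations are given as a unit quaternion [w, x, y, z].
In Python, from station import bot gives the robot as it stands. The module is installed in compiled form; this text tells all that it offers.
- The arm moves only by the tool drive_tool, never from a script. Its argument "series" is one flat list of numbers, 7 for each row, row after row: the opening, from -1 (shut) to 1 (fully open), then the shift along the tool's x, y, z in mm, then the turn, a rotation vector about the tool's x, y, z in rad. In form: [jaw, x, y, z, wx, wy, wz, jaw, x, y, z, wx, wy, wz, ...]. A call has 1 to 12 rows; each row shifts and turns the commanded pose from where the row before left it, along the tool's axes as they then stand; what a row does not reach is not made up. A row lasts 1/8 s, in which the tool goes at most 62.5 mm and 10.7 degrees, less where a joint would pass 70% of its speed; a pose out of reach is approached as far as the arm can. A call with a gripper value outside its range is refused whole. The fingers move at their own pace and stop on an object; "force" is the grip in N (left out, the last holds). Time passes only in rows, so rows that do not move let the fingers close. It gives the time, the measured TCP pose, the force and the opening at its end, in the units of the state.
- bot.get_obs(): the state, without advancing time (a new reading comes with each control period).
- bot.read_camera(name): name is "scene" or "top" or "wrist"; returns a dict with "pixels" (384x512x3 uint8, blue, green, red), "camera_matrix" (3x3 intrinsics, pixels), "rvec" (rotation vector, rad) and "tvec" (3), from world to camera coordinates, as OpenCV has them. Camera axes: x right, y down, z forward; pixel columns grow to the right and rows downward; lengths in m; the calibration is good to about 2 mm. A picture is of the moment at which its call begins. There is no depth.
- bot.hand_in(): hands the job in, once; it reports no verdict.
The state is a dict: "t": time; "q": joint angles; "joint_vel": joint speeds; "joint_torque": joint torques, N m; "eef_pos": TCP position; "tool_rot": TCP orientation; "contact_force": force on the tool from outside, world axes, zero at the start; "torque": the same for the moment, N m; "gripper_width": opening from 0.0 (shut) to 1.0 (fully open).
Only numpy, scipy, OpenCV 4.12 (cv2) and the standard library are available. Lean on these libraries where they do the work, as an engineer would, in place of code of your own. Each camera call takes 0.05 s, during which the arm holds its last target. There are 200 camera calls.

TASK

Check the folding stay on the larger grey steel chest: raise its lid all the way until the stay locks straight, and let go so that the lid stands by itself for at least a second. Then break the stay by pressing down the black tab at its knee, and let the lid sink shut gently, without slamming. Finish with the chest fully closed and the stay folded.

Things in the scene. Friction and masses are not known exactly. Their poses are not given: they have to be found in the camera images.
- chest: Larger grey steel chest, fixed, 180 deep (x) x 300 wide (y) x 120 mm high; the smaller grey box has no stay. Origin: underside centre; x from the handle side (facing the robot) to the hinge side, y left, z up. Lid hinge line along y at x=90, z=120 mm. Outside the right (-y) wall is the stay: two 108 mm steel links with a knee, from the wall (pivot x=-80, z=85) to the lid's side.
- chest_lid (a joint): Lid angle, rad: 0 shut, growing as the handle side rises; 1.19 (68 degrees) fully raised, where the straight stay stops it. 14 mm thick, about 0.8 kg, damped hinges: with the stay unlocked it sinks shut by itself in 2 to 5 s. At the top (above about 1.15) a light spring snaps the stay straight and it then carries the lid.
- lid_handle (a point): Middle of the lid's handle: a level round steel bar, 10 mm thick, 150 mm long along y, 58 mm in front of the lid's front edge (53 mm clear gap), on a leg at each end. At x=-148, z=129 mm of the chest when shut; moves on an arc of 238 mm radius about the hinge line. Axes are the lid's, equal to the chest's when shut.
- stay_tab (a point): Press point on the knee's tab: black rod, 12 mm thick, along y, on its axis 65 mm outside the right wall (y=-215 mm; rod ends 85 mm out). Moves with the lower link on a 108 mm arc about the wall pivot: x=26, z=64 mm folded (lid shut), x=-24, z=177 locked. To break the stay push it (a few N, slowly) down and to +x along the arc until 40 to 60 mm lower; under 35 mm the spring may relock it.

How it is judged:
On the way, in this order (a step that is already met when the one before it is completed fails the run):
1. the lid stands raised on its locked stay, touched by nothing (value of joint chest_lid above 1.12 rad and z of stay_tab in the frame of chest above 0.165 m and contact force between each of the fingers, the arm and anything else below 0.3 N), for 1 s.
2. the stay's knee is broken (z of stay_tab in the frame of chest below 0.14 m), for 0.05 s.
At the end, for the whole second after the job is handed in: The lid is shut to within 0.05 rad and the stay folded (tab under 85 mm above the chest's underside), after the lid stood at 1.12 rad or more on its locked stay, untouched, for 1 s, and the knee was broken; the lid was never slammed (over 1.8 rad/s near shut) (value of joint chest_lid below 0.05 rad and z of stay_tab in the frame of chest below 0.085 m).
It fails at once if the lid is slammed (still falling faster than 1.8 rad/s within 0.3 rad of shut) (velocity of joint chest_lid below -1.8 rad/s and value of joint chest_lid below 0.3 rad).
It also fails if it takes over 54 s, if anything falls off the work surface, if the arm or the gripper's body presses on something with over 40 N, if the wrist force passes 120 N, or if a joint passes its speed limit or range.

## Working session

There is one attempt and no reset: what is moved stays moved. The work goes in short steps, Python scripts to look and compute and a tool call to move; the robot and the scene stay as the last step left them, time stands still between calls to the robot, and variables do not carry over. Pictures are saved under pics/ and viewed, about 8 in all and at most 12, crops included, and the job is handed in when it is done.

Besides the shell and the picture viewer there is one more tool, called after "Request:" as a command line: name --argument value ..., lists and objects as JSON in quotes. drive_tool: Moves the arm, as the interface text tells. Its arguments: {"type":"object","properties":{"series":{"type":"array"},"force":{"type":"number"}},"required":["series"]}

```bash
mkdir -p pics; cat > h.py <<'E'
import numpy as np, cv2
from station import bot
def cam(n,save=None):
    c=bot.read_camera(n); c['R']=cv2.Rodrigues(np.array(c['rvec'],float))[0]; c['t']=np.array(c['tvec'],float).ravel(); c['K']=np.array(c['camera_matrix'],float); c['im']=np.array(c['pixels'],np.uint8)
    if save: cv2.imwrite('pics/'+save,c['im'])
    return c
def ray(c,u,v):
    d=c['R'].T@np.linalg.solve(c['K'],[u,v,1.]); return -c['R'].T@c['t'],d/np.linalg.norm(d)
def plane(c,u,v,z):
    o,d=ray(c,u,v); return o+d*(z-o[2])/d[2]
def two(a,pa,b,pb):
    o1,d1=ray(a,*pa);o2,d2=ray(b,*pb)
    s=np.linalg.lstsq(np.c_[d1,-d2],o2-o1,rcond=None)[0]
    p,q=o1+s[0]*d1,o2+s[1]*d2; return (p+q)/2,np.linalg.norm(p-q)
def proj(c,P):
    return cv2.projectPoints(np.array(P,float).reshape(-1,3),np.array(c['rvec'],float),c['t'],c['K'],None)[0].reshape(-1,2)
E
python3 - <<'E'
from h import *
a=cam('scene');b=cam('top')
cv2.imwrite('pics/1.png',np.vstack([a['im'],b['im']])[:, :])
import pickle;pickle.dump((a,b),open('ab.pkl','wb'))
for c in(a,b): print(-c['R'].T@c['t'], c['R'][2])
print(bot.get_obs())
cv2.imwrite('pics/1a.png',cv2.resize(a['im'],(800,600)));cv2.imwrite('pics/1b.png',cv2.resize(b['im'],(800,600)))
E
```

```text
[0.53175943 0.16828936 0.82833361] [ 0.09728063 -0.29113481 -0.95172318]
[ 0.50394021 -0.05061669  0.76035076] [ 0.11599716 -0.00952985 -0.99320383]
{'t': 0.1, 'q': array([ 1.15491447,  0.47768856,  0.02234077,  1.55631843, -0.01151844,
        1.10928399, -0.08309185]), 'joint_vel': array([-0.00051609, -0.00198102,  0.0010033 , -0.00173653,  0.00131251,
       -0.00025201, -0.00059499]), 'joint_torque': array([ 3.71988819e-03, -5.97760749e+01,  1.61313593e+00, -2.81959480e+01,
        1.27855709e-02,  4.90074905e-03,  1.89721834e-05]), 'eef_pos': array([ 0.20434378, -0.64282664,  0.25245664]), 'tool_rot': array([-7.67252615e-04,  9.88180153e-01,  1.53295035e-01, -1.67171596e-04]), 'contact_force': array([1.11736138, 0.57884206, 0.38233842]), 'torque': array([ 0.03944201, -0.01423964,  0.04654181]), 'gripper_width': 0.9977428473094394}
```

View pics/1a.png

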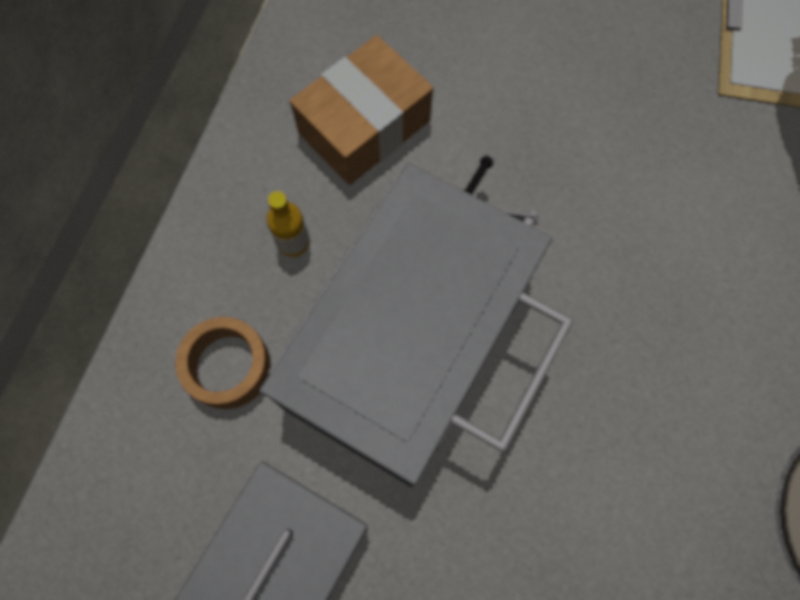

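View pics/1b.png

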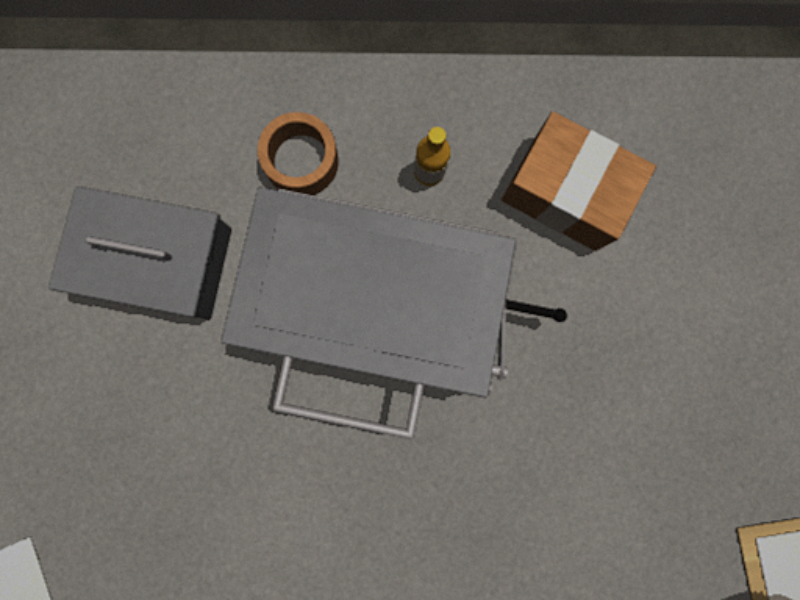

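The top view shows the chest with lid corners at (258,188), (515,238), (489,396) and (223,345). The handle bar runs (276,408) to (411,434), and the black tab tip is at (561,315). All are in the 800-px scale, and the stay is on the right wall.

```bash
python3 - <<'E'
from h import *
import pickle
a,b=pickle.load(open('ab.pkl','rb'))
s=.64
T=dict(bl=(258,188,.134),br=(515,238,.134),fr=(489,396,.134),fl=(223,345,.134),hl=(276,408,.129),hr=(411,434,.129),tip=(561,315,.064))
S=dict(bl=(266,392,.134),br=(411,167,.134),fr=(551,240,.134),fl=(415,484,.134),hl=(503,445,.129),hr=(569,321,.129),tip=(487,161,.064))
W={}
for k in T:
    p=plane(b,T[k][0]*s,T[k][1]*s,T[k][2]);q=plane(a,S[k][0]*s,S[k][1]*s,S[k][2]);m=two(b,(T[k][0]*s,T[k][1]*s),a,(S[k][0]*s,S[k][1]*s))
    W[k]=(p+q)/2; print(k,p.round(4),q.round(4),m[0].round(4),round(m[1],4))
# rigid fit in chest frame
C=dict(bl=(.09,.15),br=(.09,-.15),fr=(-.09,-.15),fl=(-.09,.15),hl=(-.148,.075),hr=(-.148,-.075))
X=np.array([C[k] for k in C]);Y=np.array([W[k][:2] for k in C])
xm,ym=X.mean(0),Y.mean(0);H=(X-xm).T@(Y-ym);yaw=np.arctan2(H[0,1]-H[1,0],H[0,0]+H[1,1])
R=np.array([[np.cos(yaw),-np.sin(yaw)],[np.sin(yaw),np.cos(yaw)]]);t=ym-R@xm
print('yaw',yaw,'t',t,'res mm',((X@R.T+t-Y)*1000).round(1).tolist())
print('tab pred end',R@[.026,-.235]+t,'handle',R@[-.148,0]+t,'tab locked',R@[-.024,-.215]+t,'hinge',R@[.09,0]+t)
E
```

```text
bl [0.7025 0.1002 0.134 ] [0.6979 0.099  0.134 ] [0.6986 0.0991 0.1398] 0.004
br [ 0.6454 -0.1955  0.134 ] [ 0.641  -0.1919  0.134 ] [ 0.6445 -0.1964  0.1271] 0.005
fr [ 0.4667 -0.1628  0.134 ] [ 0.4674 -0.1577  0.134 ] [ 0.4658 -0.1659  0.1164] 0.0001
fl [0.5219 0.1334 0.134 ] [0.5256 0.135  0.134 ] [0.5238 0.1349 0.128 ] 0.0035
hl [0.4526 0.0735 0.129 ] [0.4542 0.0702 0.129 ] [0.4543 0.0716 0.1381] 0.0019
hr [ 0.4247 -0.0765  0.129 ] [ 0.4246 -0.0766  0.129 ] [ 0.4247 -0.0765  0.1295] 0.0001
tip [ 0.5631 -0.2674  0.064 ] [ 0.5648 -0.2674  0.064 ] [ 0.564  -0.268   0.0627] 0.0016
yaw -0.19065293524775304 t [ 0.583813   -0.03015888] res mm [[0.4, 0.5], [0.6, -0.8], [-0.1, -0.2], [0.1, -0.0], [-0.7, -0.3], [-0.3, 0.8]]
tab pred end [ 0.56480939 -0.26582785] handle [ 0.43849466 -0.00211288] tab locked [ 0.51950536 -0.23671524] hinge [ 0.67218227 -0.04721389]
```

```bash
cat >> h.py <<'E'
from scipy.spatial.transform import Rotation as Ro
YAW=-0.1907; T0=np.array([.5838,-.0302])
def W(x,y,z):
    c,s=np.cos(YAW),np.sin(YAW); return np.array([c*x-s*y+T0[0],s*x+c*y+T0[1],z])
def down(az): # tool z down, tool y at azimuth az
    y=np.array([np.cos(az),np.sin(az),0]);z=np.array([0,0,-1.]);return np.c_[np.cross(y,z),y,z]
def pose():
    o=bot.get_obs();q=o['tool_rot'];return np.array(o['eef_pos']),Ro.from_quat([q[1],q[2],q[3],q[0]]).as_matrix(),o
def rows(p,R,wps):
    """wps: (pos,R,n,jaw): straight segments in n rows"""
    out=[]
    for P,Rt,n,j in wps:
        rv=Ro.from_matrix(R.T@Rt).as_rotvec()
        R0,p0=R.copy(),p.copy()
        for k in range(n):
            tgt=p0+(P-p0)*(k+1)/n; tR=R0@Ro.from_rotvec(rv*(k+1)/n).as_matrix()
            d=np.round(R.T@(tgt-p)*1000,1); w=np.round(Ro.from_matrix(R.T@tR).as_rotvec(),3)
            out.append([j,*(d+0).tolist(),*(w+0).tolist()]); p=p+R@d/1000; R=R@Ro.from_rotvec(w).as_matrix()
    for i in range(0,len(out),12): print('['+', '.join('%g'%v for r in out[i:i+12] for v in r)+']')
    print(p.round(4))
E
python3 - <<'E'
from h import *
p,R,o=pose()
D=down(YAW)
M=np.array([.42,-.33,.28]);A=W(-.148,0,.23)
Rm=R@Ro.from_rotvec(Ro.from_matrix(R.T@D).as_rotvec()*.5).as_matrix()
rows(p,R,[(M,Rm,7,-.2),(A,D,8,-.2)])
E
```

```text
[-0.2, 42.9, -33.3, -3.9, 0, 0, -0.077, -0.2, 45.3, -29.8, -3.9, 0, 0, -0.076, -0.2, 47.5, -26.4, -3.9, 0, 0, -0.077, -0.2, 49.3, -22.6, -3.8, 0, 0, -0.076, -0.2, 51, -18.8, -3.9, 0, 0, -0.077, -0.2, 52.2, -14.8, -3.9, -0.001, 0, -0.077, -0.2, 53.2, -10.7, -3.9, 0, 0, -0.076, -0.2, 32.2, -25.5, 6.3, 0, 0, -0.067, -0.2, 33.7, -23.3, 6.3, 0, 0, -0.067, -0.2, 35.3, -21, 6.2, 0, 0, -0.067, -0.2, 36.6, -18.6, 6.3, 0, 0, -0.067, -0.2, 37.8, -16.1, 6.3, 0, 0, -0.067]
[-0.2, 38.7, -13.5, 6.3, 0, -0.001, -0.067, -0.2, 39.6, -10.9, 6.2, 0, 0, -0.067, -0.2, 40.2, -8.2, 6.2, 0, 0, -0.067]
[ 0.4385 -0.0022  0.23  ]
```

Request:
drive_tool --series '[-0.2,43,-33,-4,0,0,-0.077,-0.2,45,-30,-4,0,0,-0.077,-0.2,47,-26,-4,0,0,-0.077,-0.2,49,-23,-4,0,0,-0.077,-0.2,51,-19,-4,0,0,-0.077,-0.2,52,-15,-4,0,0,-0.077,-0.2,53,-11,-4,0,0,-0.077,-0.2,32,-25,6,0,0,-0.067,-0.2,34,-23,6,0,0,-0.067,-0.2,35,-21,6,0,0,-0.067,-0.2,37,-19,6,0,0,-0.067,-0.2,38,-16,6,0,0,-0.067]'

```text
t: 1.6
eef_pos: [0.4293, -0.1242, 0.251]
tool_rot: [-0.0, 0.83, 0.558, -0.0]
contact_force: [0.6, 1.2, 0.4]
gripper_width: 0.399
```

Request:
drive_tool --series '[-0.2,39,-13,6,0,0,-0.067,-0.2,40,-11,6,0,0,-0.067,-0.2,40,-8,6,0,0,-0.067,-0.2,0,0,0,0,0,0]'

```text
t: 2.1
eef_pos: [0.4365, 0.0006, 0.2329]
tool_rot: [-0.001, 0.768, 0.64, 0.0]
contact_force: [0.3, -0.4, 0.9]
gripper_width: 0.394
```

```bash
python3 - <<'E'
from h import *
p,R,o=pose(); D=down(YAW)
print(p,Ro.from_matrix(R.T@D).as_rotvec(),o['gripper_width'],o['q'],o['contact_force'])
c=cam('wrist'); t=c['im'].copy()
for P in proj(c,[W(-.148,.075,.129),W(-.148,0,.129),W(-.148,-.075,.129)]): cv2.circle(t,tuple(int(v) for v in P),3,(0,0,255),1)
cv2.imwrite('pics/2.png',t)
rows(p,R,[(W(-.148,0,.133),D,6,-.2)])
E
```

```text
[0.43654177 0.00063875 0.23294521] [-0.00089226 -0.00077982  0.00883188] 0.3941747403181317 [ 0.37983979  0.14827769 -0.56419665  2.08835874  0.09736424  0.93050622
 -0.41958132] [ 0.27138552 -0.40373007  0.88190955]
[-0.2, -0.4, 0.4, 16.7, 0, 0, 0.001, -0.2, -0.4, 0.4, 16.6, 0, 0, 0.002, -0.2, -0.4, 0.5, 16.7, 0, 0, 0.001, -0.2, -0.4, 0.4, 16.6, -0.001, -0.001, 0.002, -0.2, -0.4, 0.4, 16.7, 0, 0, 0.001, -0.2, -0.4, 0.4, 16.6, 0, 0, 0.002]
[ 0.4385 -0.0021  0.133 ]
```

View pics/2.png

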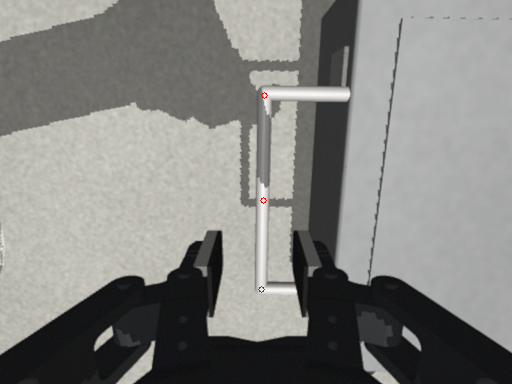

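The predicted bar points (264,96), (263,200) and (262,289) sit on the bar in the wrist view, between the fingers. I'll descend and grip.

Request:
drive_tool --series '[-0.2,-1,1,17,0,0,0.002,-0.2,-1,1,17,0,0,0.002,-0.2,0,0,17,0,0,0.002,-0.2,0,0,17,0,0,0.002,-0.2,0,0,16,0,0,0,-0.2,0,0,16,0,0,0,-1,0,0,0,0,0,0,-1,0,0,0,0,0,0,-1,0,0,0,0,0,0,-1,0,0,0,0,0,0]' --force 50

```text
t: 3.4
eef_pos: [0.4391, -0.005, 0.1337]
tool_rot: [0.001, 0.773, 0.634, 0.0]
contact_force: [2.6, -1.7, -2.6]
gripper_width: 0.096
```

```bash
python3 - <<'E'
from h import *
p,R,o=pose();D=down(YAW)
print(p,o['gripper_width'],o['contact_force'],Ro.from_matrix(R.T@D).as_rotvec())
a0=np.arctan2(.009,.238);r=.2382
h=lambda th:W(.09-r*np.cos(a0+th),0,.12+r*np.sin(a0+th))
off=p-h(0);print('off',off)
N=34;out=[]
rows(p,D,[(h(1.20*k/N)+off,D,1,-1) for k in range(1,N+1)])
E
```

```text
[ 0.43911557 -0.00497865  0.13370834] 0.09618364431182125 [ 2.6418014  -1.70396644 -2.56138802] [ 1.39970662e-03  1.21664025e-05 -5.65688848e-03]
off [ 0.00066193 -0.00283716  0.00470721]
[-1, 0, 0.5, -8.4, 0, 0, 0, -1, 0, 0.7, -8.4, 0, 0, 0, -1, 0, 1.1, -8.3, 0, 0, 0, -1, 0, 1.3, -8.3, 0, 0, 0, -1, 0, 1.7, -8.2, 0, 0, 0, -1, 0, 1.9, -8.2, 0, 0, 0, -1, 0, 2.2, -8.1, 0, 0, 0, -1, 0, 2.5, -8.1, 0, 0, 0, -1, 0, 2.8, -7.9, 0, 0, 0, -1, 0, 3.1, -7.8, 0, 0, 0, -1, 0, 3.3, -7.7, 0, 0, 0, -1, 0, 3.6, -7.6, 0, 0, 0]
[-1, 0, 3.9, -7.5, 0, 0, 0, -1, 0, 4.1, -7.3, 0, 0, 0, -1, 0, 4.4, -7.2, 0, 0, 0, -1, 0, 4.7, -7, 0, 0, 0, -1, 0, 4.9, -6.8, 0, 0, 0, -1, 0, 5.1, -6.7, 0, 0, 0, -1, 0, 5.3, -6.5, 0, 0, 0, -1, 0, 5.6, -6.3, 0, 0, 0, -1, 0, 5.8, -6, 0, 0, 0, -1, 0, 6, -5.9, 0, 0, 0, -1, 0, 6.2, -5.7, 0, 0, 0, -1, 0, 6.5, -5.4, 0, 0, 0]
[-1, 0, 6.6, -5.2, 0, 0, 0, -1, 0, 6.7, -5, 0, 0, 0, -1, 0, 7, -4.7, 0, 0, 0, -1, 0, 7.1, -4.5, 0, 0, 0, -1, 0, 7.3, -4.2, 0, 0, 0, -1, 0, 7.4, -4, 0, 0, 0, -1, 0, 7.5, -3.7, 0, 0, 0, -1, 0, 7.7, -3.5, 0, 0, 0, -1, 0, 7.8, -3.1, 0, 0, 0, -1, 0, 7.9, -2.9, 0, 0, 0]
[ 0.5964 -0.0353  0.3498]
```

Request:
drive_tool --series '[-1,0,0.5,-8.4,0,0,0,-1,0,0.7,-8.4,0,0,0,-1,0,1.1,-8.3,0,0,0,-1,0,1.3,-8.3,0,0,0,-1,0,1.7,-8.2,0,0,0,-1,0,1.9,-8.2,0,0,0,-1,0,2.2,-8.1,0,0,0,-1,0,2.5,-8.1,0,0,0,-1,0,2.8,-7.9,0,0,0,-1,0,3.1,-7.8,0,0,0,-1,0,3.3,-7.7,0,0,0,-1,0,3.6,-7.6,0,0,0]'

```text
t: 4.9
eef_pos: [0.4628, -0.0097, 0.2305]
tool_rot: [-0.0, 0.773, 0.635, -0.0]
contact_force: [5.2, -1.9, -8.3]
gripper_width: 0.093
```

Request:
drive_tool --series '[-1,0,3.9,-7.5,0,0,0,-1,0,4.1,-7.3,0,0,0,-1,0,4.4,-7.2,0,0,0,-1,0,4.7,-7,0,0,0,-1,0,4.9,-6.8,0,0,0,-1,0,5.1,-6.7,0,0,0,-1,0,5.3,-6.5,0,0,0,-1,0,5.6,-6.3,0,0,0,-1,0,5.8,-6,0,0,0,-1,0,6,-5.9,0,0,0,-1,0,6.2,-5.7,0,0,0,-1,0,6.5,-5.4,0,0,0]'

```text
t: 6.4
eef_pos: [0.5222, -0.0215, 0.3096]
tool_rot: [-0.001, 0.773, 0.635, -0.002]
contact_force: [-12.3, -1.8, 8.0]
gripper_width: 0.091
```

Request:
drive_tool --series '[-1,0,6.6,-5.2,0,0,0,-1,0,6.7,-5,0,0,0,-1,0,7,-4.7,0,0,0,-1,0,7.1,-4.5,0,0,0,-1,0,7.3,-4.2,0,0,0,-1,0,7.4,-4,0,0,0,-1,0,7.5,-3.7,0,0,0,-1,0,7.7,-3.5,0,0,0]'

```text
t: 7.4
eef_pos: [0.5806, -0.033, 0.3454]
tool_rot: [0.001, 0.773, 0.634, 0.0]
contact_force: [-3.9, -1.4, 5.0]
gripper_width: 0.092
```

```bash
python3 - <<'E'
from h import *
p,R,o=pose();print(p,o['contact_force'],o['gripper_width'])
c=W(.09,0,.12);d=p-[.0007,-.0028,.0047]-c
print('theta est',np.arctan2(d[2],-(d[0]*np.cos(YAW)+d[1]*np.sin(YAW)))-np.arctan2(.009,.238), 'r',np.linalg.norm(d))
E
```

```text
[ 0.58060692 -0.03301828  0.34541402] [-3.94217911 -1.42363481  4.99351306] 0.09214495019818524
theta est 1.131068765592952 r 0.23982756558836993
```

Request:
drive_tool --series '[-1,0,7,-3,0,0,0,-1,0,6,-2,0,0,0,-1,0,3,-1,0,0,0,-1,0,0,0,0,0,0]'

```text
t: 7.9
eef_pos: [0.594, -0.0357, 0.351]
tool_rot: [-0.001, 0.773, 0.635, -0.002]
contact_force: [-13.6, -1.2, 9.0]
gripper_width: 0.095
```

```bash
python3 - <<'E'
from h import *
p,R,o=pose();print(p,o['contact_force'],o['gripper_width'])
c=W(.09,0,.12);d=p-[.0007,-.0028,.0047]-c
print('theta est',np.arctan2(d[2],-(d[0]*np.cos(YAW)+d[1]*np.sin(YAW)))-np.arctan2(.009,.238))
a=cam('scene');b=cam('top')
t=[]
for c in(a,b):
    im=c['im'].copy()
    for P,col in((W(-.024,-.215,.177),(0,0,255)),(W(-.024,-.235,.177),(0,255,0))):
        cv2.circle(im,tuple(int(v) for v in proj(c,P)[0]),3,col,1)
    t.append(im)
cv2.imwrite('pics/3.png',cv2.resize(np.hstack(t),(800,300)))
E
```

```text
[ 0.59403562 -0.03566121  0.35097076] [-13.62723143  -1.18947094   9.03484863] 0.0954187650271554
theta est 1.192635870045277
```

View pics/3.png

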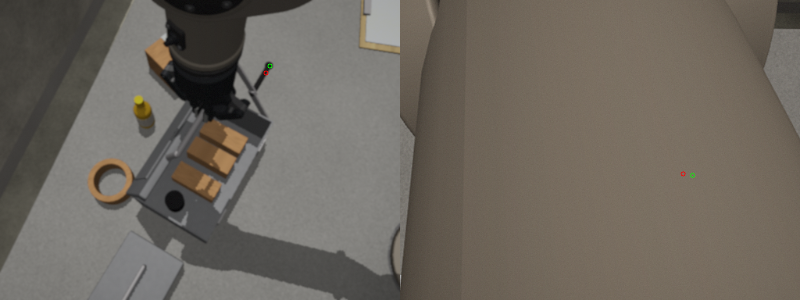

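The scene view (left half) shows the lid up and the stay straight. The tab tip at (269,66) is on the predicted locked point. I'll release and back straight off.

Request:
drive_tool --series '[-0.2,0,0,0,0,0,0,-0.2,0,-1,0,0,0,0,-0.2,0,-2,0,0,0,0,-0.2,0,0,-5,0,0,0,-0.2,0,0,-15,0,0,0,-0.2,0,0,-25,0,0,0,-0.2,0,0,-25,0,0,0,-0.2,0,0,-20,0,0,0,-0.2,0,0,0,0,0,0]'

```text
t: 9.12
eef_pos: [0.5939, -0.0351, 0.442]
tool_rot: [0.001, 0.773, 0.635, 0.002]
contact_force: [0.9, -0.2, -0.2]
gripper_width: 0.4
```

```bash
python3 - <<'E'
from h import *
p,R,o=pose();D=down(YAW);print(p,o['contact_force'],o['gripper_width'])
rows(p,R,[(W(-.06,-.12,.45),D,3,-1),(W(-.024,-.215,.42),D,3,-1),(W(-.024,-.215,.25),D,6,-1)])
E
```

```text
[ 0.59387017 -0.03508231  0.44201072] [ 0.93158428 -0.17294298 -0.17724699] 0.4003941197350318
[-1, -39.2, -23.4, -2.8, 0.001, 0, -0.002, -1, -39.1, -23.4, -2.8, 0.002, -0.001, -0.002, -1, -39, -23.6, -2.7, 0.001, 0, -0.001, -1, -31.7, 12, 10, 0, 0, 0, -1, -31.7, 12, 10, 0, 0, 0, -1, -31.6, 12, 10, 0, 0, 0, -1, 0, 0, 28.3, 0, 0, 0, -1, 0, 0, 28.4, 0, 0, 0, -1, 0, 0, 28.3, 0, 0, 0, -1, 0, 0, 28.4, 0, 0, 0, -1, 0, 0, 28.3, 0, 0, 0, -1, 0, 0, 28.3, 0, 0, 0]
[ 0.5195 -0.2367  0.25  ]
```

Request:
drive_tool --series '[-1,-39,-23,-3,0,0,0,-1,-39,-23,-3,0,0,0,-1,-39,-24,-3,0,0,0,-1,-32,12,10,0,0,0,-1,-32,12,10,0,0,0,-1,-32,12,10,0,0,0,-1,0,0,28,0,0,0,-1,0,0,28,0,0,0,-1,0,0,28,0,0,0,-1,0,0,28,0,0,0,-1,0,0,28,0,0,0,-1,0,0,28,0,0,0]'

```text
t: 10.62
eef_pos: [0.5177, -0.2376, 0.2489]
tool_rot: [-0.0, 0.773, 0.635, -0.0]
contact_force: [0.5, 0.4, -0.4]
gripper_width: 0.003
```

```bash
python3 - <<'E'
from h import *
p,R,o=pose();D=down(YAW);print(p,o['contact_force'],o['gripper_width'],Ro.from_matrix(R.T@D).as_rotvec())
t=[]
for n in('scene','wrist'):
    c=cam(n);im=c['im'].copy()
    for P,col in((W(-.024,-.215,.177),(0,0,255)),(W(-.024,-.235,.177),(0,255,0))):
        cv2.circle(im,tuple(int(v) for v in proj(c,P)[0]),3,col,1)
    t.append(im)
cv2.imwrite('pics/4.png',cv2.resize(np.hstack(t),(800,300)))
f=lambda a:W(-.08+.108*np.cos(a),-.215,.085+.108*np.sin(a)) 
up=np.array([0,0,.006+.022]) # rod radius + tip length
a0=np.arctan2(.092,.056)
print(f(a0)+up)
rows(p,D,[(f(a0)+up+[0,0,.008],D,3,-1)]+[(f(a0-.65*k/16)+up-[0,0,.002],D,1,-1) for k in range(0,21)])
E
```

```text
[ 0.51774733 -0.23756243  0.24890487] [ 0.52887607  0.38582287 -0.40817054] 0.0029279116371316266 [-0.00080714 -0.00021615 -0.0053215 ]
[ 0.51963411 -0.23678257  0.20525344]
[-1, 0.4, 0.6, 11.9, 0, 0, 0, -1, 0.3, 0.5, 11.9, 0, 0, 0, -1, 0.4, 0.6, 11.9, 0, 0, 0, -1, 0, 0, 10, 0, 0, 0, -1, 0, 3.7, 2.3, 0, 0, 0, -1, 0, 3.6, 2.5, 0, 0, 0, -1, 0, 3.5, 2.7, 0, 0, 0, -1, 0, 3.4, 2.8, 0, 0, 0, -1, 0, 3.3, 2.9, 0, 0, 0, -1, 0, 3.1, 3, 0, 0, 0, -1, 0, 3, 3.2, 0, 0, 0, -1, 0, 2.9, 3.3, 0, 0, 0]
[-1, 0, 2.8, 3.4, 0, 0, 0, -1, 0, 2.6, 3.6, 0, 0, 0, -1, 0, 2.5, 3.6, 0, 0, 0, -1, 0, 2.3, 3.7, 0, 0, 0, -1, 0, 2.1, 3.8, 0, 0, 0, -1, 0, 2.1, 3.9, 0, 0, 0, -1, 0, 1.8, 4, 0, 0, 0, -1, 0, 1.7, 4, 0, 0, 0, -1, 0, 1.5, 4.2, 0, 0, 0, -1, 0, 1.4, 4.1, 0, 0, 0, -1, 0, 1.1, 4.3, 0, 0, 0, -1, 0, 1, 4.2, 0, 0, 0]
[ 0.5681 -0.2462  0.1337]
```

View pics/4.png

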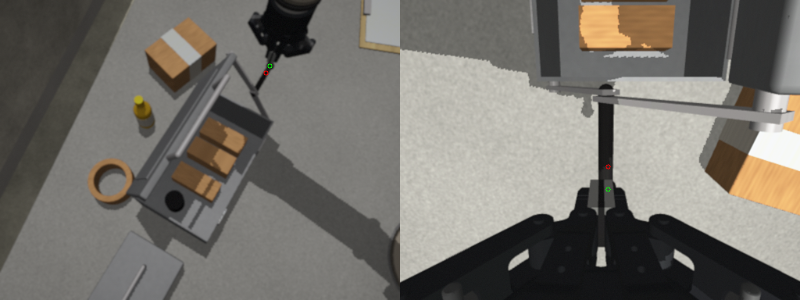

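The scene view shows the lid standing by itself, with the stay straight. In the wrist view the rod (column ~605) is under the closed fingertips. I'll press the tab along its arc.

Request:
drive_tool --series '[-1,0,1,12,0,0,0,-1,0,1,12,0,0,0,-1,1,1,12,0,0,0,-1,0,0,5,0,0,0,-1,0,0,5,0,0,0,-1,0,3.7,2.3,0,0,0,-1,0,3.6,2.5,0,0,0,-1,0,3.5,2.7,0,0,0]'

```text
t: 11.72
eef_pos: [0.5331, -0.2396, 0.1975]
tool_rot: [0.001, 0.773, 0.635, 0.001]
contact_force: [1.7, -0.3, 3.6]
gripper_width: 0.001
```

Request:
drive_tool --series '[-1,0,3.4,2.8,0,0,0,-1,0,3.3,2.9,0,0,0,-1,0,3.1,3,0,0,0,-1,0,3,3.2,0,0,0,-1,0,2.9,3.3,0,0,0,-1,0,2.8,3.4,0,0,0,-1,0,2.6,3.6,0,0,0,-1,0,2.5,3.6,0,0,0,-1,0,2.3,3.7,0,0,0,-1,0,2.1,3.8,0,0,0,-1,0,2.1,4,0,0,0,-1,0,1.8,4,0,0,0]'

```text
t: 13.22
eef_pos: [0.5632, -0.2456, 0.1552]
tool_rot: [-0.0, 0.773, 0.635, -0.0]
contact_force: [2.0, -0.1, 3.2]
gripper_width: 0.005
```

Request:
drive_tool --series '[-1,0,1.7,4,0,0,0,-1,0,1.5,4.2,0,0,0,-1,0,1.4,4.1,0,0,0,-1,0,1,4.3,0,0,0,-1,0,1,4.2,0,0,0]'

```text
t: 13.85
eef_pos: [0.5688, -0.2467, 0.1339]
tool_rot: [-0.001, 0.773, 0.635, -0.001]
contact_force: [-0.3, -0.5, 0.8]
gripper_width: -0.003
```

```bash
python3 - <<'E'
from h import *
p,R,o=pose();print(p,o['contact_force'],o['t'])
t=[cam(n)['im'] for n in('scene','wrist')]
cv2.imwrite('pics/5.png',cv2.resize(np.hstack(t),(800,300)))
E
```

```text
[ 0.56881103 -0.24673882  0.13387378] [-0.28993244 -0.48290858  0.75626053] 13.85
```

View pics/5.png

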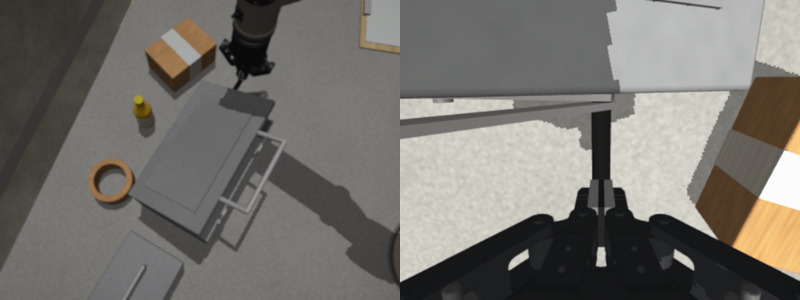

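The knee is broken and the lid has nearly sunk shut in the scene view. I'll back away upward and wait.

Request:
drive_tool --series '[-1,0,0,-10,0,0,0,-1,-10,0,-20,0,0,0,-1,-30,0,-25,0,0,0,-1,-40,-30,-25,0,0,0,-1,-40,-30,-25,0,0,0,-1,-40,-30,0,0,0,0,-1,-40,-30,0,0,0,0,-1,0,0,0,0,0,0,-1,0,0,0,0,0,0,-1,0,0,0,0,0,0,-1,0,0,0,0,0,0,-1,0,0,0,0,0,0]'

```text
t: 15.45
eef_pos: [0.4136, -0.4191, 0.2398]
tool_rot: [-0.0, 0.773, 0.635, 0.0]
contact_force: [-0.5, -0.6, 0.2]
gripper_width: 0.002
```

Request:
drive_tool --series '[-1,0,0,0,0,0,0,-1,0,0,0,0,0,0,-1,0,0,0,0,0,0,-1,0,0,0,0,0,0,-1,0,0,0,0,0,0,-1,0,0,0,0,0,0,-1,0,0,0,0,0,0,-1,0,0,0,0,0,0,-1,0,0,0,0,0,0,-1,0,0,0,0,0,0,-1,0,0,0,0,0,0,-1,0,0,0,0,0,0]'

```text
t: 16.95
eef_pos: [0.4131, -0.4197, 0.2398]
tool_rot: [0.0, 0.773, 0.635, 0.0]
contact_force: [1.7, -0.8, 1.1]
gripper_width: 0.001
```

```bash
python3 - <<'E'
from h import *
t=[]
for n in('scene','top'):
    c=cam(n);im=c['im'].copy()
    for P in (W(-.148,.075,.129),W(-.148,-.075,.129),W(.026,-.235,.064)): cv2.circle(im,tuple(int(v) for v in proj(c,P)[0]),4,(0,0,255),1)
    t.append(im)
cv2.imwrite('pics/6.png',cv2.resize(np.hstack(t),(800,300)))
E
```

```text
(no output)
```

View pics/6.png

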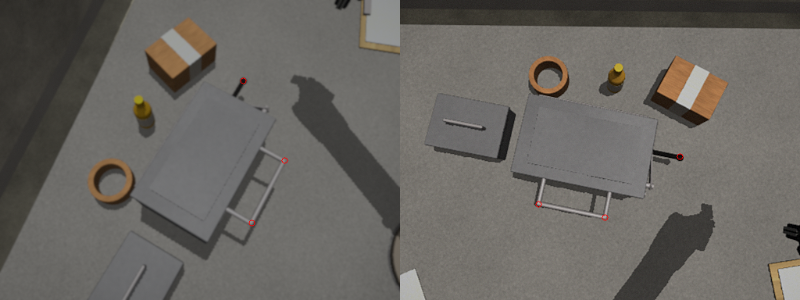

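In both views the handle ends and tab tip sit on the shut and folded predictions, for example the tab at (680,157) and the handle at (538,203) to (605,217) in the top view.

```bash
python3 -c "
from station import bot
print(bot.hand_in())"
```

```text
the job is handed in; nothing more can be done
None
```

The chest is fully closed with the stay folded, and I handed the job in at about 17 s of the 54 s allowed.

- **Raising:** I gripped the handle and raised the lid along its arc to about 1.19 rad. The scene picture showed the stay straight, with the tab on its predicted locked position.
- **Standing alone:** I let go and backed off. The lid stood untouched for roughly 2.4 s before I came near the tab.
- **Breaking the stay:** I pressed the tab down its arc with closed fingertips at about 4 N, following it to about 71 mm below its locked height. That is more than the 40 to 60 mm you asked for. The lid then sank shut by itself. I did not measure its closing speed, but it took about two seconds and the force readings showed no jolt.
- **Final check:** In both overhead views the handle ends and tab tip lie on their shut and folded positions, and the arm is clear of the chest. No check failed or disagreed.

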